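Take off the grinder's reverse-threaded burr nut

TASK

The hopper is off the coffee grinder so that its burr can be cleaned: unscrew the brass nut in the middle of the burr and stand it upright on the cork coaster. The nut has a reverse (left-hand) thread, so it comes loose clockwise, seen from above. Leave the black grind dial beside it as it is set.

Things in the scene. Friction and masses are not known exactly. Their poses are not given: they have to be found in the camera images.
- nut_grip (a point): Centre of the flat upright grip of the loose brass nut (90 g). The grip is 48 mm long (its x), 14 mm thick (its y), 32 mm high; z up along the screw axis. The flat foot (24 mm wide, lugs 42 mm) that the nut sits and stands on is 40 mm below this point. Held by the thread at first; turned clockwise seen from above by 60 to 90 degrees from its start it is free and lifts straight out.
- coaster_top (a point): Centre of the upper face of the round cork coaster, 96 mm across, 9 mm thick, loose on the worktop to the left or the right of the grinder (a grey mug stands on the other side); z up.
- grinder: Grey grinder, fixed, 140 (x) by 200 (y) by 88 mm to its deck; origin under its centre, drawer front to -x. Nut axis at y = +35 mm, its foot on the deck in a steel collar 62 mm wide, top 26 mm below the grip's centre; 3 mm play. Grip starts 30 to 42 degrees anticlockwise of y. It turns easily and need not rise; anticlockwise it meets a stop. Lift 20 mm to clear the collar.
- dial_mark (a point): Outer end of the white pointer on the black grind dial (36 mm wide, 12 mm high) on the grinder's deck, the dial's axis 101 mm from the nut's toward the grinder's -y. The point is 14 mm from the dial's axis and moves if the dial is turned. To be left as set.
Mind the look-alikes: they are no part of the job. Of the things that look like the part that bears nut_grip, the smallest one is meant. Of the things that look like the part that bears coaster_top, take the one that is farthest from the robot's base at the start.

How it is judged:
On the way:
1. the nut, still down in its collar, is turned clockwise out of its thread: its grip comes past the grinder's y axis (within 10 degrees of it) (angle between the x axis of nut_grip and the y axis of grinder, either way round below 0.17 rad and z of nut_grip in the frame of grinder below 0.14 m and horizontal distance between nut_grip and grinder below 0.045 m).
At the end, for the whole second after the job is handed in: The nut stands upright (within 10 degrees) on its foot on the coaster, its axis within 35 mm of the coaster's centre; the coaster lies flat on the worktop; the dial's pointer is within 5 mm of where it began (horizontal distance between nut_grip and coaster_top below 0.035 m and z of nut_grip in the frame of coaster_top between 0.034 and 0.046 m and angle between nut_grip's own z axis and vertical below 0.17 rad and height (world z) of coaster_top below 0.015 m and angle between coaster_top's own z axis and vertical below 0.1 rad and distance of dial_mark from where it was at the start of the episode below 0.005 m); the robot touches nothing.
It fails at once if the grind dial is turned so that its pointer moves more than 5 mm (distance of dial_mark from where it was at the start of the episode above 0.005 m).
It also fails if it takes over 42 s, if anything falls off the work surface, if the arm or the gripper's body presses on something with over 40 N, if the wrist force passes 120 N, or if a joint passes its speed limit or range.

ROBOT

A 6-joint arm with a two-finger parallel gripper is mounted at the origin on the work surface; the furniture and walls round the work are solid. World frame = base frame: x ahead of the robot, y to its left, z up, the work surface at z = 0. Lengths are in m, angles in rad, forces in N, time in s.
With the tool pointing down it reaches from about 0.375 to 0.9 m from the base axis. Payload 3.1 kg.
Tool frame: the origin (TCP) lies where the fingers leave the gripper's body, on its centre line; the fingertips stand 73 mm ahead of it and the grasp point (between the pads) lies 54 mm ahead of it (robot.grip_depth is the distance from the TCP to the grasp point, in m); z points along the fingers, y is the line along which they close (so a half turn about z gives the same grasp; the last joint's range is limited). The gripper opens to 85 mm and grips with 20 to 120 N. Pads are 22 mm wide; open, the fingers measure 114 mm over their backs; the gripper's body (76 mm by 85 mm) begins 54 mm behind the grasp point. The pads swing forward as they close: fully open they stand 13 mm farther back than shut.
Start: joints at [1.014, 0.527, 1.433, -0, 1.181, -0.178], TCP at [0.231, 0.581, 0.304] pointing down, gripper open.
Joint ranges: [-3.08, 3.08], [-0.75, 2.2], [0.22, 2.44], [-1.43, 4.57], [0, 2.65], [-2.85, 2.85]. Speed limits (rad/s): [2.79, 2.79, 3.14, 3.14, 3.14, 3.14].

INTERFACE

Orientations are given as a unit quaternion [x, y, z, w].
In Python, from cell import robot gives the robot as it stands.
- The arm moves only by the tool send_rows, never from a script. Its argument "series" is a list of rows, each a list of 6 numbers: the shift along the tool's x, y, z as a fraction of full scale, then the turn, a rotation vector about the tool's x, y, z as a fraction of full scale. A call has 1 to 5 rows; each row is the pose to reach, as a shift and turn from the pose commanded when the call began, along the tool's axes at that moment; what a row does not reach only later rows make up. Full scale, the value 1, is 100 mm for a shift and 45 degrees for a turn. A row lasts 1/12 s, in which the tool goes at most 41.7 mm and 7.16 degrees, less where a joint would pass 70% of its speed; a pose out of reach is approached as far as the arm can. A call with a number of a shift or a turn outside -1 to 1 is refused whole. A call with a gripper value outside its range is refused whole. "fingers" is the closure, from -1 (fully open) to 1 (shut), set as the call begins (left out, the last holds). The fingers move at their own pace and stop on an object; "squeeze" is the grip in N (left out, the last holds). Time passes only in rows, so rows that repeat a pose let the fingers close. It gives the time, the measured TCP pose, the force, the opening and the grip force at its end, in the units of the state.
- robot.get_obs(): the state, without advancing time (a new reading comes with each control period).
- robot.capture(name): name is "scene" or "top" or "wrist"; returns a dict with "image" (420x560x3 uint8, red, green, blue), "mtx" (3x3 intrinsics, pixels), "cam_to_world" (4x4, takes a point from camera to world coordinates). Camera axes: x right, y up, looking along -z (the intrinsics and any distortion apply to the point x, -y, -z); pixel columns grow to the right and rows downward; lengths in m; the calibration is good to about 2 mm. A picture is of the moment at which its call begins. There is no depth.
- robot.finish_job(): hands the job in; it is judged then, once.
Trained networks look in a picture, given as the dict that the camera call returned (one of the last four; its "shot" number tells which), for a name from the list of things; names that differ only in an ending like _2 or _b are one class to them, and where a whole thing is asked for, a point or a joint stands for the part that bears it (a point fixed in the world has none). Each returns a list of dicts, best first, with "conf" (0 to 1); they miss things now and then, are a little off and sometimes report something else, mostly with a low value. They report only what shows in the picture. A call takes as long as a camera call. They do not tell look-alikes from the thing itself.
- robot.masks_of(picture, target): "mask" (420x560 bool, what is visible of it) and "extent" ([left, top, right, bottom] in pixels, round what is visible of it).
The state is a dict: "clock": time; "qpos": joint angles; "joint_vel": joint speeds; "joint_torque": joint torques, N m; "position": TCP position; "ee_rot": TCP orientation; "force": force on the tool from outside, world axes, zero at the start; "torque": the same for the moment, N m; "opening": finger opening in m; "finger_force": force on a finger pad.
Only numpy, scipy, OpenCV 4.12 (cv2) and the standard library are available. Lean on these libraries where they do the work, as an engineer would, in place of code of your own. Each camera call takes 0.05 s, during which the arm holds its last target. There are 200 camera calls.

## Working session

There is one attempt and no reset: what is moved stays moved. The work goes in short steps, Python scripts to look and compute and a tool call to move; the robot and the scene stay as the last step left them, time stands still between calls to the robot, and variables do not carry over. Pictures are saved under pics/ and viewed, at most 10 in all, crops included, and the job is handed in when it is done.

Besides the shell and the picture viewer there is one more tool, called as a command line: name --pt "numbers of a row" for each row, then --argument value for the rest. send_rows: Moves the arm, as the interface text tells. Its arguments: {"type":"object","properties":{"series":{"type":"array"},"fingers":{"type":"number"},"squeeze":{"type":"number"}},"required":["series"]}

```bash
mkdir -p pics; cat > h.py <<'E'
import numpy as np,cv2,pickle
from cell import robot
def ray(p,uv):
    K=np.array(p["mtx"]);T=np.array(p["cam_to_world"])
    d=np.linalg.inv(K)@[uv[0],uv[1],1];d=T[:3,:3]@[d[0],-d[1],-d[2]];return T[:3,3],d
def atz(p,uv,z):
    o,d=ray(p,uv);return o+d*(z-o[2])/d[2]
def proj(p,X):
    K=np.array(p["mtx"]);T=np.linalg.inv(np.array(p["cam_to_world"]))
    c=T[:3,:3]@X+T[:3,3];u=K@[c[0],-c[1],-c[2]];return u[:2]/u[2]
def save(p,n): cv2.imwrite("pics/"+n,p["image"][:,:,::-1])
E
python3 - <<'E'
from h import *
for n in("scene","top"):
    p=robot.capture(n);save(p,n+"0.png");pickle.dump(p,open(n+".pkl","wb"))
    print(n,{k:v for k,v in p.items() if k not in("image",)})
    for t in("nut_grip","coaster_top","grinder","dial_mark"):
        for m in robot.masks_of(p,t):
            ys,xs=np.nonzero(m["mask"]);print(t,round(m["conf"],2),m["extent"],xs.mean().round(1),ys.mean().round(1),len(xs))
E
```

```text
scene {'mtx': array([[426.07486747,   0.        , 278.03699127],
       [  0.        , 426.07486747, 219.45880112],
       [  0.        ,   0.        ,   1.        ]]), 'cam_to_world': array([[ 0.75801215,  0.41149748, -0.50605079, -0.04848899],
       [-0.65185173,  0.45116158, -0.60954291, -0.58938292],
       [-0.02251469,  0.79191101,  0.6102213 ,  0.67657596],
       [ 0.        ,  0.        ,  0.        ,  1.        ]]), 'shot': 1}
nut_grip 0.92 [263.4, 189.6, 284.4, 212.4] 273.2 199.0 350
nut_grip 0.82 [191.6, 207.2, 211.9, 241.5] 202.5 223.1 634
nut_grip 0.61 [271.4, 168.2, 281.3, 187.3] 277.6 179.9 186
coaster_top 0.89 [270.3, 304.7, 318.3, 347.2] 295.0 327.3 1580
coaster_top 0.67 [349.1, 287.1, 395.6, 327.9] 372.8 308.7 1406
grinder 0.73 [236.3, 198.6, 335.2, 274.2] 286.3 234.5 4942
dial_mark 0.55 [297.2, 220.3, 310.0, 238.5] 305.3 227.2 199
top {'mtx': array([[395.39439846,   0.        , 273.91688474],
       [  0.        , 395.39439846, 207.96229493],
       [  0.        ,   0.        ,   1.        ]]), 'cam_to_world': array([[-0.00223194,  0.98501225, -0.17246994,  0.31640095],
       [-0.99950902,  0.00319279,  0.03116942,  0.02052422],
       [ 0.03125292,  0.17245482,  0.9845215 ,  0.93613781],
       [ 0.        ,  0.        ,  0.        ,  1.        ]]), 'shot': 2}
nut_grip 0.93 [181.5, 258.4, 213.5, 277.7] 198.6 269.9 380
nut_grip 0.7 [189.6, 146.5, 214.6, 182.8] 202.6 164.7 380
nut_grip 0.66 [246.2, 200.0, 266.0, 220.3] 256.0 210.1 249
coaster_top 0.81 [360.2, 201.3, 401.0, 235.2] 381.7 216.3 1246
coaster_top 0.68 [334.7, 257.6, 376.0, 300.7] 354.9 279.2 1354
grinder 0.79 [226.3, 175.8, 321.7, 248.9] 272.3 215.0 5633
dial_mark 0.49 [297.1, 203.3, 309.5, 220.2] 302.5 209.0 195
```

```bash
python3 - <<'E'
import cv2,numpy as np
a=cv2.imread("pics/scene0.png");b=cv2.imread("pics/top0.png")
print(a.shape)
E
```

```text
(420, 560, 3)
```

View pics/scene0.png

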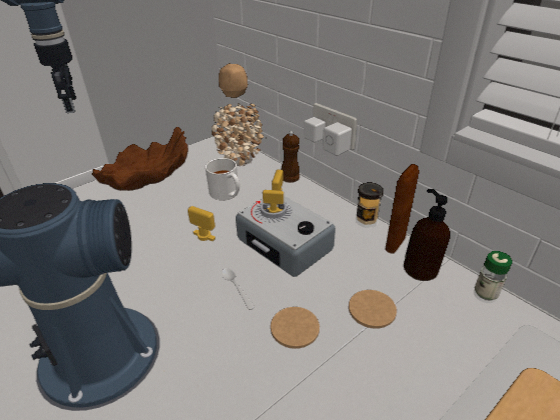

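View pics/top0.png

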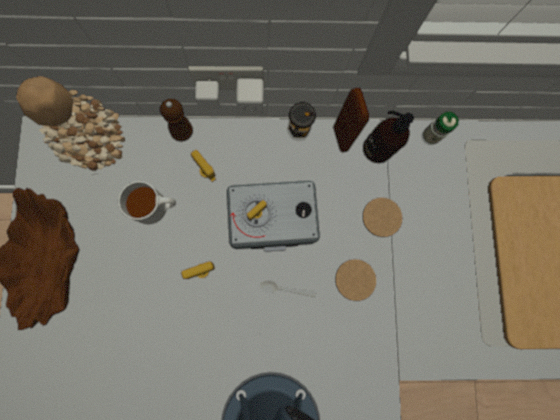

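Top view: the nut candidates are (256,210) on the burr, (199,270) and (203,165). The one on the burr is the smallest and sits in the collar, so it is the one meant. The coasters are at (382,216) and (355,279). The robot base is at about (270,410), so (382,216) is the farther one and is meant. I'll measure and check with a crop.

```bash
python3 - <<'E'
from h import *
P={n:pickle.load(open(n+".pkl","rb")) for n in("scene","top")}
def tri(ua,ub):
    A=[];b=[]
    for n,u in(("scene",ua),("top",ub)):
        o,d=ray(P[n],u);d/=np.linalg.norm(d);M=np.eye(3)-np.outer(d,d);A.append(M);b.append(M@o)
    return np.linalg.solve(sum(A),sum(b))
print("nut tri",tri((273.2,199),(256,210.1)).round(4),"top@.134",atz(P["top"],(256,210.1),.134).round(4),"sc",atz(P["scene"],(273.2,199),.132).round(4))
for a,b in(((372.8,308.7),(381.7,216.3)),((295,327.3),(354.9,279.2))):
    print("coaster",tri(a,b).round(4),atz(P["top"],b,.009).round(4),atz(P["scene"],a,.009).round(4))
print("others",tri((202.5,223.1),(198.6,269.9)).round(3),tri((277.6,179.9),(202.6,164.7)).round(3))
print("dial",atz(P["top"],(303.5,209.5),.1).round(4))
im=P["top"]["image"]
c=im[165:300,180:410];cv2.imwrite("pics/crop.png",cv2.resize(c,None,fx=3.4,fy=3.4,interpolation=cv2.INTER_CUBIC)[:,:,::-1])
print({k:np.round(v,3) for k,v in robot.get_obs().items()})
E
```

```text
nut tri [0.4548 0.0321 0.12  ] top@.134 [0.4523 0.032  0.134 ] sc [0.444  0.0187 0.132 ]
coaster [ 0.4606 -0.2693  0.001 ] [ 0.4594 -0.2669  0.009 ] [ 0.4544 -0.2731  0.009 ]
coaster [ 0.3113 -0.1986  0.0009] [ 0.3114 -0.1967  0.009 ] [ 0.3069 -0.2033  0.009 ]
others [0.333 0.16  0.04 ] [0.569 0.154 0.065]
dial [ 0.4597 -0.0696  0.1   ]
{'clock': np.float64(0.5), 'qpos': array([ 1.013,  0.528,  1.433, -0.   ,  1.181, -0.179]), 'joint_vel': array([-0.001, -0.001, -0.   , -0.   ,  0.002, -0.002]), 'joint_torque': array([-1.0000e-03, -4.4190e+01, -1.7822e+01, -0.0000e+00,  2.0000e-03,
        0.0000e+00]), 'position': array([0.231, 0.581, 0.304]), 'ee_rot': array([ 0.188,  0.982, -0.   , -0.   ]), 'force': array([ 0.338, -0.232,  0.013]), 'torque': array([-0.006, -0.011,  0.019]), 'finger_force': np.float64(0.0), 'opening': np.float64(0.085)}
```

View pics/crop.png

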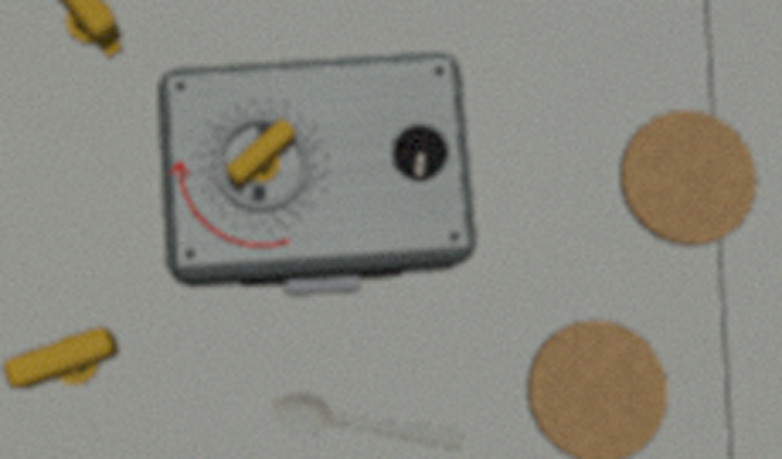

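The crop confirms both choices: the small nut in the collar at crop (262,152), with its grip about 35° anticlockwise of the deck's y axis, and the far coaster at (688,177). The nut-to-dial distance comes out at 102 mm against the given 101 mm. Moving above the nut.

send_rows --pt "-0.27 -0.285 0 0 0 0" --pt "-0.54 -0.57 0 0 0 0" --pt "-0.82 -0.856 0 0 0 0" --fingers -1

```text
clock: 0.75
position: [0.2755, 0.47, 0.3038]
ee_rot: [0.187, 0.982, 0.0, 0.0]
force: [1.8, -0.4, 0.3]
opening: 0.0856
finger_force: 0.0
```

send_rows --pt "-0.27 -0.285 0 0 0 0" --pt "-0.54 -0.57 0 0 0 0" --pt "-0.82 -0.856 0 0 0 0"

```text
clock: 1.0
position: [0.3204, 0.3594, 0.3042]
ee_rot: [0.188, 0.982, 0.0, 0.0]
force: [0.8, -0.4, 0.1]
opening: 0.0852
finger_force: 0.0
```

send_rows --pt "-0.27 -0.285 0 0 0 0" --pt "-0.54 -0.57 0 0 0 0" --pt "-0.82 -0.856 0 0 0 0"

```text
clock: 1.25
position: [0.365, 0.2495, 0.3043]
ee_rot: [0.188, 0.982, 0.0, 0.0]
force: [0.2, 1.0, 0.1]
opening: 0.0854
finger_force: 0.0
```

send_rows --pt "-0.27 -0.285 0 0 0 0" --pt "-0.54 -0.57 0 0 0 0" --pt "-0.82 -0.856 0 0 0 0"

```text
clock: 1.5
position: [0.4095, 0.1395, 0.3043]
ee_rot: [0.188, 0.982, 0.0, 0.0]
force: [1.5, 0.6, -0.1]
opening: 0.085
finger_force: 0.0
```

send_rows --pt "-0.27 -0.285 0 0 0 0" --pt "-0.54 -0.57 0 0 0 0" --pt "-0.82 -0.856 0 0 0 0" --pt "-0.82 -0.856 0 0 0 0" --pt "-0.82 -0.856 0 0 0 0"

```text
clock: 1.92
position: [0.4548, 0.0294, 0.3041]
ee_rot: [0.191, 0.982, 0.0, 0.0]
force: [-0.5, 0.7, -1.4]
opening: 0.0851
finger_force: 0.0
```

```bash
python3 - <<'E'
from h import *
p=robot.capture("wrist");save(p,"w1.png");pickle.dump(p,open("w1.pkl","wb"))
print(np.array(p["cam_to_world"]).round(3).tolist(),np.array(p["mtx"]).round(1).tolist())
for t in("nut_grip","grinder","dial_mark"):
  for m in robot.masks_of(p,t):
    c=max(cv2.findContours(m["mask"].astype(np.uint8),0,1)[0],key=cv2.contourArea)
    print(t,round(m["conf"],2),m["extent"],cv2.minAreaRect(c))
E
```

```text
[[0.374, -0.895, -0.242, 0.395], [0.927, 0.361, 0.097, 0.054], [0.001, -0.261, 0.965, 0.373], [0.0, 0.0, 0.0, 1.0]] [[300.6, 0.0, 274.9], [0.0, 300.6, 203.6], [0.0, 0.0, 1.0]]
nut_grip 0.76 [317.4, 0.0, 387.8, 57.2] ((351.2500305175781, 23.749998092651367), (31.112695693969727, 84.14570617675781), 45.0)
nut_grip 0.72 [378.6, 209.5, 453.6, 266.0] ((413.5720520019531, 236.64004516601562), (88.52230072021484, 27.397180557250977), 39.143985748291016)
nut_grip 0.6 [257.8, 172.0, 296.0, 233.9] ((273.48553466796875, 201.03005981445312), (28.331497192382812, 61.36821746826172), 25.70995330810547)
grinder 0.93 [133.2, 101.7, 354.9, 290.3] ((242.6383056640625, 194.16336059570312), (144.76092529296875, 197.88499450683594), 65.69544982910156)
dial_mark 0.84 [166.9, 218.2, 202.1, 254.7] ((185.04998779296875, 235.35000610351562), (36.99864196777344, 32.88768768310547), 18.434947967529297)
```

View pics/w1.png

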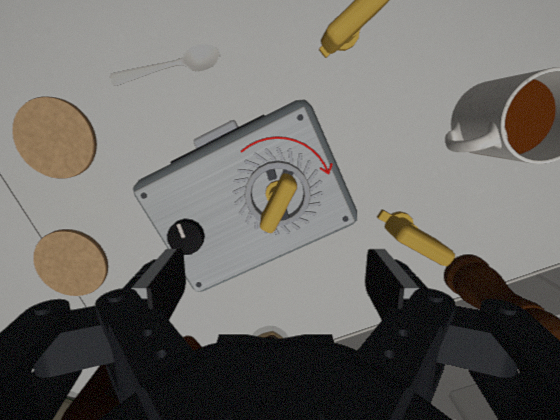

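```bash
python3 - <<'E'
from h import *
p=pickle.load(open("w1.pkl","rb"))
im=p["image"].astype(int);y=((im[:,:,0]-im[:,:,2]>60)&(im[:,:,0]>110)).astype(np.uint8)
y[:, :255]=0;y[:,300:]=0;y[:165]=0;y[240:]=0
c=max(cv2.findContours(y,0,1)[0],key=cv2.contourArea);b=cv2.minAreaRect(c);print(b)
v=cv2.boxPoints(b)
for z in(.128,.136,.144):
  w=np.array([atz(p,q,z)[:2] for q in v]);e=[w[1]-w[0],w[2]-w[1]];L=max(e,key=np.linalg.norm)
  print(z,w.mean(0).round(4),[np.linalg.norm(q).round(4) for q in e],np.degrees(np.arctan2(L[1],L[0]))%180)
print("collar",atz(p,(276,192),.102).round(4))
d=atz(p,(185,235.5),.1);print("dial",d.round(4))
print("corners",[atz(p,q,.088).round(4)[:2].tolist() for q in((135,190),(305,100),(357,219),(201,291))])
print("coaster",atz(p,(71,263),.009).round(4),atz(p,(54,137),.009).round(4))
E
```

```text
((278.1567687988281, 205.8405303955078), (16.045339584350586, 55.994293212890625), 27.407575607299805)
0.128 [0.4598 0.0306] [np.float64(0.0486), np.float64(0.0134)] 131.2412227664724
0.136 [0.4577 0.0314] [np.float64(0.047), np.float64(0.013)] 131.24122276647236
0.144 [0.4556 0.0321] [np.float64(0.0455), np.float64(0.0125)] 131.24122276647242
collar [0.4532 0.0317 0.102 ]
dial [ 0.4607 -0.0664  0.1   ]
corners [[0.4031, -0.0957], [0.3873, 0.0864], [0.512, 0.0951], [0.5267, -0.0841]]
coaster [ 0.4609 -0.264   0.009 ] [ 0.3128 -0.1947  0.009 ]
```

send_rows --pt "0.01 0.025 0.15 0 0 0.15" --pt "0.01 0.025 0.3 0 0 0.3" --pt "0.01 0.025 0.5 0 0 0.45" --pt "0.01 0.025 0.7 0 0 0.6" --pt "0.01 0.025 0.7 0 0 0.6" --fingers -1

```text
clock: 2.53
position: [0.4512, 0.0359, 0.2314]
ee_rot: [0.412, 0.911, -0.001, -0.004]
force: [-0.4, -0.1, 0.4]
opening: 0.0855
finger_force: 0.0
```

send_rows --pt "0 0 0.15 0 0 0" --pt "0 0 0.35 0 0 0" --pt "0 0 0.49 0 0 0" --pt "0 0 0.49 0 0 0" --pt "0 0 0.49 0 0 0"

```text
clock: 2.95
position: [0.4536, 0.0349, 0.1853]
ee_rot: [0.411, 0.912, -0.0, -0.0]
force: [-0.5, 0.8, 0.8]
opening: 0.085
finger_force: 0.0
```

send_rows --pt "-0.015 -0.005 0 0 0 0" --pt "-0.015 -0.005 0 0 0 0" --pt "-0.015 -0.005 0 0 0 0" --pt "-0.015 -0.005 0 0 0 0" --pt "-0.015 -0.005 0 0 0 0" --fingers 1 --squeeze 50

```text
clock: 3.37
position: [0.4545, 0.0326, 0.1854]
ee_rot: [0.412, 0.911, 0.0, 0.001]
force: [-0.6, 0.3, 0.6]
opening: 0.0254
finger_force: 0.0
```

send_rows --pt "0 0 0 0 0 0" --pt "0 0 0 0 0 0" --pt "0 0 0 0 0 0" --pt "0 0 0 0 0 0" --pt "0 0 0 0 0 0"

```text
clock: 3.78
position: [0.4544, 0.0326, 0.1853]
ee_rot: [0.412, 0.911, 0.0, 0.0]
force: [-0.1, 0.0, 6.0]
opening: 0.0133
finger_force: 50.1
```

send_rows --pt "0 0 0 0 0 0.13" --pt "0 0 0 0 0 0.27" --pt "0 0 0 0 0 0.41" --pt "0 0 0 0 0 0.55" --pt "0 0 0 0 0 0.69"

```text
clock: 4.2
position: [0.455, 0.0325, 0.1853]
ee_rot: [0.643, 0.766, 0.0, 0.001]
force: [-0.1, 0.9, 4.1]
opening: 0.0134
finger_force: 50.1
```

send_rows --pt "0 0 0 0 0 0.1" --pt "0 0 0 0 0 0.1" --pt "0 0 0 0 0 0.2" --pt "0 0 0 0 0 0.3" --pt "0 0 0 0 0 0.42"

```text
clock: 4.62
position: [0.455, 0.0325, 0.1853]
ee_rot: [0.759, 0.651, 0.001, 0.001]
force: [0.2, -0.1, 5.4]
opening: 0.0132
finger_force: 50.3
```

send_rows --pt "0 0 0 0 0 0.14" --pt "0 0 0 0 0 0.28" --pt "0 0 0 0 0 0.42" --pt "0 0 0 0 0 0.56" --pt "0 0 0 0 0 0.56"

```text
clock: 5.03
position: [0.4549, 0.0325, 0.1853]
ee_rot: [0.883, 0.47, 0.001, 0.001]
force: [0.0, 0.4, 4.8]
opening: 0.0132
finger_force: 50.2
```

send_rows --pt "0 0 -0.02 0 0 0" --pt "0 0 -0.05 0 0 0" --pt "0 0 -0.1 0 0 0" --pt "0 0 -0.15 0 0 0" --pt "0 0 -0.15 0 0 0"

```text
clock: 5.45
position: [0.4547, 0.0326, 0.2008]
ee_rot: [0.882, 0.471, 0.001, 0.0]
force: [-0.1, 0.3, -0.7]
opening: 0.0132
finger_force: 49.5
```

send_rows --pt "0 0 -0.2 0 0 0" --pt "0 0 -0.4 0 0 0" --pt "0 0 -0.55 0 0 0" --pt "0 0 -0.55 0 0 0"

```text
clock: 5.78
position: [0.4558, 0.0325, 0.2574]
ee_rot: [0.882, 0.471, 0.002, 0.002]
force: [0.6, -0.6, -0.3]
opening: 0.0129
finger_force: 49.3
```

send_rows --pt "-0.15 0.1 0 0 0 0" --pt "-0.4 0.28 0 0 0 0" --pt "-0.65 0.46 0 0 0 0" --pt "-0.81 0.57 0 0 0 0"

```text
clock: 6.12
position: [0.4567, -0.0683, 0.2543]
ee_rot: [0.882, 0.471, -0.0, 0.0]
force: [0.1, -0.8, -1.2]
opening: 0.0131
finger_force: 49.3
```

send_rows --pt "-0.2 0.14 0 0 0 0" --pt "-0.4 0.28 0 0 0 0" --pt "-0.6 0.42 0 0 0 0" --pt "-0.81 0.57 0 0 0 0"

```text
clock: 6.45
position: [0.4581, -0.1661, 0.2539]
ee_rot: [0.882, 0.471, -0.0, -0.001]
force: [1.2, -0.1, -0.8]
opening: 0.0135
finger_force: 49.3
```

send_rows --pt "-0.25 0.18 0 0 0 0" --pt "-0.5 0.35 0 0 0 0" --pt "-0.7 0.5 0 0 0 0" --pt "-0.81 0.57 0 0 0 0" --pt "-0.81 0.57 0 0 0 0"

```text
clock: 6.87
position: [0.461, -0.2671, 0.2541]
ee_rot: [0.883, 0.469, -0.0, 0.0]
force: [0.2, 0.1, -1.5]
opening: 0.0132
finger_force: 49.3
```

```bash
python3 - <<'E'
from h import *
o=robot.get_obs();print(o["position"],o["ee_rot"],o["opening"])
ims=[]
for n in("top","wrist"):
  p=robot.capture(n);ims.append(p["image"])
  for m in robot.masks_of(p,"coaster_top"):
    ys,xs=np.nonzero(m["mask"]);e=m["extent"];print(n,round(m["conf"],2),e,atz(p,((e[0]+e[2])/2,(e[1]+e[3])/2),.009).round(4),len(xs))
cv2.imwrite("pics/over.png",cv2.resize(np.hstack(ims),(800,300))[:,:,::-1])
E
```

```text
[ 0.46104376 -0.26707652  0.25411326] [ 8.83049982e-01  4.69278712e-01 -4.23966643e-05  4.66752666e-04] 0.013167561366064425
wrist 0.77 [84.6, 169.7, 175.3, 253.2] [ 0.3143 -0.1979  0.009 ] 5909
wrist 0.75 [231.7, 144.4, 324.5, 230.3] [ 0.4635 -0.2656  0.009 ] 5601
```

View pics/over.png

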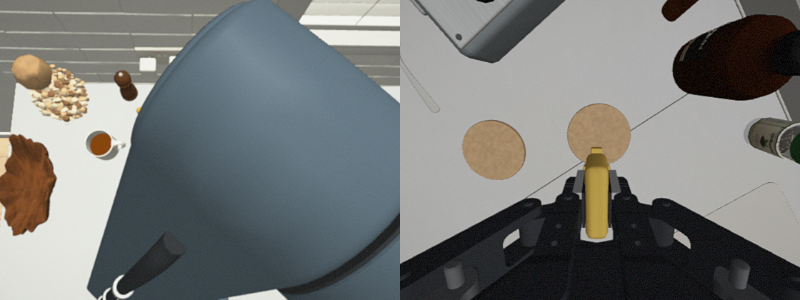

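The wrist view shows the nut held over the far coaster, which is at (598,133), with the nut's foot at about (597,150). The coaster measures (0.463,-0.266), within 3 mm of the tool axis. Descending; contact is expected at TCP z ≈ 0.106.

send_rows --pt "0 0 0.2 0 0 0" --pt "0 0 0.45 0 0 0" --pt "0 0 0.7 0 0 0" --pt "0 0 0.9 0 0 0" --pt "0 0 1 0 0 0"

```text
clock: 7.48
position: [0.46, -0.2619, 0.1529]
ee_rot: [0.882, 0.471, -0.001, -0.002]
force: [-0.2, 0.7, -1.3]
opening: 0.0131
finger_force: 49.3
```

send_rows --pt "0 0 0.12 0 0 0" --pt "0 0 0.24 0 0 0" --pt "0 0 0.36 0 0 0" --pt "0 0 0.42 0 0 0" --pt "0 0 0.42 0 0 0"

```text
clock: 7.9
position: [0.4607, -0.2632, 0.1122]
ee_rot: [0.882, 0.471, -0.0, -0.001]
force: [0.5, 0.7, -0.7]
opening: 0.0137
finger_force: 49.3
```

```bash
python3 - <<'E'
from h import *
o=robot.get_obs();print(o["position"],o["force"])
p=robot.capture("scene");im=p["image"];t=np.array([*o["position"][:2],0.05]);u=proj(p,t).astype(int);print(u)
a=im[max(u[1]-70,0):u[1]+70,u[0]-90:u[0]+90]
cv2.imwrite("pics/place.png",cv2.resize(a,None,fx=4,fy=4,interpolation=cv2.INTER_CUBIC)[:,:,::-1])
E
```

```text
[ 0.46072647 -0.26324163  0.11218291] [ 0.4684184   0.70664073 -0.74610435]
[373 290]
```

View pics/place.png

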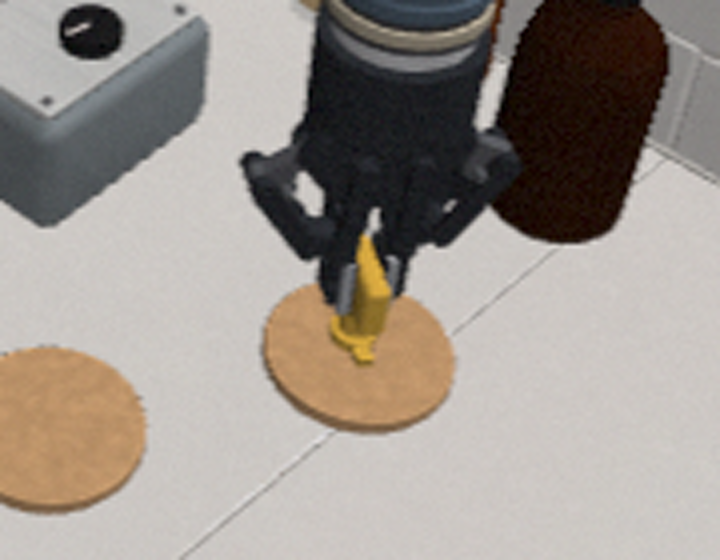

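The nut hangs upright about 6 mm above the coaster, near its middle (crop 360,350). Lowering gently.

send_rows --pt "0 0 0.02 0 0 0" --pt "0 0 0.04 0 0 0" --pt "0 0 0.055 0 0 0" --pt "0 0 0.055 0 0 0" --pt "0 0 0.055 0 0 0"

```text
clock: 8.37
position: [0.461, -0.2645, 0.1076]
ee_rot: [0.882, 0.471, 0.0, 0.0]
force: [0.0, 0.5, -1.3]
opening: 0.0129
finger_force: 49.3
```

send_rows --pt "0 0 0.005 0 0 0" --pt "0 0 0.01 0 0 0" --pt "0 0 0.014 0 0 0" --pt "0 0 0.014 0 0 0"

```text
clock: 8.7
position: [0.4611, -0.2645, 0.1063]
ee_rot: [0.882, 0.471, 0.0, 0.0]
force: [-1.1, 0.7, 2.6]
opening: 0.0136
finger_force: 49.8
```

Contact. Releasing with a partial opening, then backing straight up.

send_rows --pt "0 0 0 0 0 0" --pt "0 0 0 0 0 0" --pt "0 0 0 0 0 0" --pt "0 0 0 0 0 0" --pt "0 0 0 0 0 0" --fingers 0.2 --squeeze 20

```text
clock: 9.12
position: [0.461, -0.2644, 0.1059]
ee_rot: [0.882, 0.471, -0.0, -0.0]
force: [-0.0, -0.5, 0.1]
opening: 0.0338
finger_force: 0.0
```

send_rows --pt "0 0 0 0 0 0" --pt "0 0 -0.05 0 0 0" --pt "0 0 -0.2 0 0 0" --pt "0 0 -0.5 0 0 0" --pt "0 0 -0.8 0 0 0"

```text
clock: 9.53
position: [0.4604, -0.2639, 0.1862]
ee_rot: [0.882, 0.471, -0.001, -0.002]
force: [0.4, -0.4, -0.3]
opening: 0.0341
finger_force: 0.0
```

send_rows --pt "0 0 -0.4 0 0 0" --pt "0 0 -0.8 0 0 0" --pt "0 0 -0.8 0 0 0" --pt "0 0 -0.8 0 0 0"

```text
clock: 9.87
position: [0.462, -0.2652, 0.2691]
ee_rot: [0.882, 0.471, 0.001, 0.003]
force: [-0.7, 0.5, -0.9]
opening: 0.0345
finger_force: 0.0
```

```bash
python3 - <<'E'
from h import *
ims=[]
for n in("scene","wrist"):
  p=robot.capture(n);ims.append(p["image"])
  for t in("nut_grip","coaster_top"):
    for m in robot.masks_of(p,t):
      e=m["extent"];c=((e[0]+e[2])/2,(e[1]+e[3])/2);print(n,t,round(m["conf"],2),np.round(e),atz(p,c,.049 if t[0]=="n" else .009).round(4))
cv2.imwrite("pics/end.png",cv2.resize(np.hstack([ims[0][150:360,220:500],ims[1][60:270,140:420]]),(800,300))[:,:,::-1])
E
```

```text
scene nut_grip 0.85 [190. 207. 215. 243.] [0.3237 0.1421 0.049 ]
scene nut_grip 0.62 [368. 282. 383. 312.] [ 0.4509 -0.2761  0.049 ]
scene nut_grip 0.5 [270. 168. 284. 199.] [0.5729 0.1598 0.049 ]
scene coaster_top 0.87 [270. 306. 318. 348.] [ 0.3054 -0.2018  0.009 ]
scene coaster_top 0.83 [348. 289. 400. 330.] [ 0.4554 -0.2755  0.009 ]
wrist nut_grip 0.67 [265. 165. 289. 222.] [ 0.4621 -0.2654  0.049 ]
wrist coaster_top 0.97 [233. 140. 319. 227.] [ 0.4626 -0.2631  0.009 ]
wrist coaster_top 0.7 [ 94. 166. 178. 249.] [ 0.3165 -0.1983  0.009 ]
```

View pics/end.png

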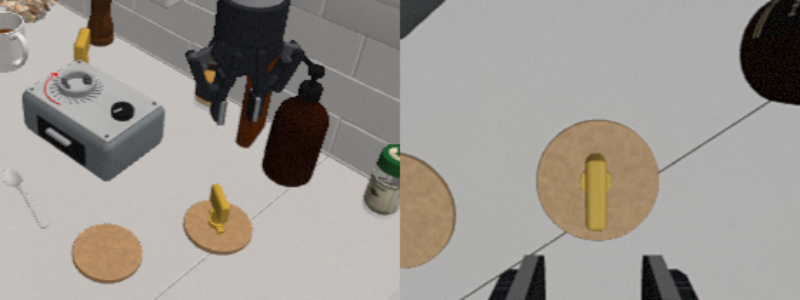

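The nut stands upright in the middle of the far coaster (left (220,215), right (596,190)). The burr collar is empty, the dial is unchanged and the gripper is clear.

```bash
python3 -c "
from cell import robot
print(robot.finish_job())"
```

```text
the job is handed in; nothing more can be done
None
```

The nut was turned about 75° clockwise, lifted out of its collar and now stands upright near the centre of the far coaster; the dial was left as set, and the job was handed in at about 10 s (no verdict was returned).

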